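# Turn a lapped pump wear plate over on the lapping base

### The arm

A 6-joint arm with a two-finger parallel gripper is mounted at the origin on a cart in front of the work surface, level with it; the furniture and walls round the work are solid. World frame = base frame: x ahead of the robot, y to its left, z up, the work surface at z = 0. Lengths are in mm, angles in rad, forces in N, time in s.
With the tool pointing down it reaches from about 400 to 925 mm from the base axis. Payload 12.5 kg.
Tool frame: the origin (TCP) lies at the very end of the fingers, on their centre line; the grasp point (between the pads) lies 19 mm behind it; z points along the fingers, y is the line along which they close (so a half turn about z gives the same grasp; the last joint's range is limited). The gripper opens to 95 mm and grips with 3 to 60 N. Pads are 20 mm wide; open, the fingers measure 119 mm over their backs; the gripper's body (75 mm by 180 mm) begins 59 mm behind the grasp point.
Start: joints at [-1.28, 0.491, 1.559, -0, 1.092, -0.106], TCP at [241.567, -576.448, 214.661] pointing down, gripper open.
Joint ranges: [-3.1, 3.1], [-0.84, 2.19], [0.05, 2.79], [-1.13, 4.28], [0.06, 2.93], [-2.69, 2.69]. Speed limits (rad/s): [2.22, 2.22, 2.79, 3.14, 3.14, 3.14].

### API

Orientations are given as [roll, pitch, yaw] about the fixed x, y, z axes, in that order (R = Rz(yaw) Ry(pitch) Rx(roll)).
In Python, from cell import state, imaging, env, spot_in, mark_of gives the robot as it stands. The module is installed in compiled form; this text tells all that it offers.
- The arm moves only by the tool step_arm, never from a script. Its argument "increments" is a list of rows, each an object with "slide": the shift along the tool's x, y, z in m, a list of three; "roll": the turn about the tool's z in rad. A call has 1 to 5 rows; each row is the pose to reach, as a shift and turn from the pose commanded when the call began, along the tool's axes at that moment; what a row does not reach only later rows make up. A row lasts 1/8 s, in which the tool goes at most 62.5 mm and 10.7 degrees, less where a joint would pass 70% of its speed; a pose out of reach is approached as far as the arm can. A call with a gripper value outside its range is refused whole. "fingers" is the opening, from 0 (shut) to 1 (fully open), set as the call begins (left out, the last holds). The fingers move at their own pace and stop on an object; the grip force is fixed at half the most. Time passes only in rows, so rows that repeat a pose let the fingers close. It gives the time, the measured TCP pose, the force, the opening and the grip force at its end, in the units of the state.
- state(): the state, without advancing time (a new reading comes with each control period).
- imaging.read_camera(name): name is "scene" or "top" or "wrist"; returns a dict with "color" (480x640x3 uint8, red, green, blue), "z_map" (480x640 float32, mm along the optical axis (not along the pixel's ray), 0 where there is no reading), "intrinsics" (3x3 intrinsics, pixels), "distortion" ([k1, k2, p1, p2, k3] as OpenCV has them; the pictures are not rectified), "camera_from_world" (4x4, takes a point from world to camera coordinates). Camera axes: x right, y up, looking along -z (the intrinsics and any distortion apply to the point x, -y, -z); pixel columns grow to the right and rows downward; lengths in mm; the calibration is good to about 2 mm. A picture is of the moment at which its call begins.
- env.job_done(): hands the job in; it is judged then, once.
Trained networks look in the newest picture that a camera, given by its name, has taken for a name from the list of things; names that differ only in an ending like _2 or _b are one class to them, and where a whole thing is asked for, a point or a joint stands for the part that bears it (a point fixed in the world has none). Each returns a list of dicts, best first, with "confidence" (0 to 1); they miss things now and then, are a little off and sometimes report something else, mostly with a low value. They report only what shows in the picture. A call takes as long as a camera call.
- spot_in(camera, target): "bbox" ([left, top, right, bottom] in pixels, round what is visible of it).
- mark_of(camera, target): "uv" ([column, row] in pixels: a listed point, or the origin of a listed thing).
The state is a dict: "t": time; "joints": joint angles; "qvel": joint speeds; "tau": joint torques, N m; "eef_pos": TCP position; "tcp_rot": TCP orientation; "ft_force": force on the tool from outside, world axes, zero at the start; "moment": the same for the moment, N m; "opening": opening from 0.0 (shut) to 1.0 (fully open); "grip_force": force on a finger pad.
Only numpy, scipy, OpenCV 4.12 (cv2) and the standard library are available. Lean on these libraries where they do the work, as an engineer would, in place of code of your own. Each camera call takes 0.05 s, during which the arm holds its last target. There are 200 camera calls.

### The job

The gear-pump wear plate lies lapped bronze face down on the dark lapping plate and must go bronze face up on the felt bed for inspection. Without gripping, lifting or carrying it, push it slowly with the fingertips just past its balance point and let its front edge drop into the gutter, push its raised end on so that it stands up against the edge of the felt bed and flips over onto the felt, then push it flat and square against the steel end stop. Leave the oil bottle, the brush and the two sample bottles where they stand.

Things in the scene. Friction and masses are not known exactly. Their poses are not given: they have to be found in the camera images.
- lapping_base: Fixed fixture with three levels in a row along its x, each 120 mm wide (y -60 to +60 mm), nothing above. Origin on the bench top under the straight edge between lapping plate and gutter, mid width; z up, +x across the gutter to the felt bed. x -138 to 0 mm: dark grooved lapping plate, top at z = 76 mm. x 0 to 62: open gutter, its floor sloping from z = 28 down to z = 8 at the bed's wall.
- bed_edge (a point): Fixed point on the fixture: middle of the steel front edge of the grey felt bed, at fixture x = 62 mm, z = 22 mm. Below it a vertical wall, 14 mm high, falls to the gutter floor; the level bed runs from here 118 mm on to the end stop.
- stop_face (a point): Fixed point on the fixture: middle of the foot of the end stop's face, at fixture x = 180 mm, z = 22 mm. The stop is a steel bar 110 mm wide, 14 mm thick and 14 mm high across the far end of the felt bed, with two screw heads.
- wear_plate: Loose flat pump wear plate, 104 mm (x) by 74 mm (y) by 8 mm (z), 0.28 to 0.45 kg, two 21 mm bores at y = +19 and -19 mm; steel grey +z face, bronze -z face. Origin at its middle, half thickness. Starts flat on the lapping plate, +z up, +x roughly towards the gutter. Pushed slowly till its middle is 5 to 15 mm past the lapping plate's edge, it tips into the gutter once the finger draws back.
- plate_lead (a point): Middle of the wear plate's front short edge (plate x = +52 mm, half thickness): it drops into the gutter and stands at or near the foot of the bed's edge wall, the plate then sloping at 50 to 65 degrees. After the flip it hangs some 15 to 30 mm back over the gutter, and is the edge to push.
- plate_tail (a point): Middle of the wear plate's rear short edge (plate x = -52 mm, half thickness): the edge to push first. With the plate tipped into the gutter it stands 10 to 35 mm above the lapping plate, near its edge; pushed on, it rises in an arc about the front edge, and past upright the plate falls onto the felt by itself. It ends at the end stop.
- oil_bottle: Loose white oil bottle with red spout, 49 mm across, 152 mm tall, behind the fixture; origin at the centre of its underside. Leave alone.
- parts_brush: Loose wooden-handled brush, 193 x 29 x 14 mm, lying behind the fixture; origin at the centre of its underside. Leave alone.
- vial_blue: Loose sample bottle with blue cap, 32 mm across, 60 mm tall; origin at the centre of its underside. Leave alone.
- vial_yellow: Loose sample bottle with yellow cap, 32 mm across, 60 mm tall; origin at the centre of its underside. Leave alone.
- injector_stand: Fixed black clamp stand, right behind the fixture's bed end: 172 mm deep, 314 mm wide (across), 606 mm tall, with wide arms at several heights above its small foot; origin at the foot's centre on the bench. Keep the arm and gripper clear of it, also on the way in from the right. An open shelf with a laptop overhangs the bench at the left rear, too.

How it is judged:
By the outcome, as a careful person would: the job done as asked, in the order asked, and still so for the second after the job is handed in, with the robot touching nothing.
It also fails if it takes over 64 s, if anything falls off the work surface, if the arm or the gripper's body presses on something with over 40 N, if the wrist force passes 120 N, or if a joint passes its speed limit or range.

## Working session

There is one attempt and no reset: what is moved stays moved. The work goes in short steps, Python scripts to look and compute and a tool call to move; the robot and the scene stay as the last step left them, time stands still between calls to the robot, and variables do not carry over. Pictures are saved under pics/ and viewed, at most 10 in all, crops included, and the job is handed in when it is done.

Besides the shell and the picture viewer there is one more tool, called after ">>>" as a command line: name --argument value ..., lists and objects as JSON in quotes. step_arm: Moves the arm, as the interface text tells. Its arguments: {"type":"object","properties":{"increments":{"type":"array"},"fingers":{"type":"number"}},"required":["increments"]}

```bash
mkdir -p pics; cat > h.py <<'E'
import numpy as np, cv2
from cell import state, imaging, env, spot_in, mark_of
from scipy.spatial.transform import Rotation as R
def cam(n): return imaging.read_camera(n)
def world(c,uv,z=None,d=None):
    K=np.array(c["intrinsics"],float);D=np.array(c["distortion"],float)
    x,y=cv2.undistortPoints(np.array([[uv]],float),K,D)[0,0]
    T=np.linalg.inv(c["camera_from_world"]);ray=T[:3,:3]@np.array([x,-y,-1.]);o=T[:3,3]
    if z is not None: return o+ray*(z-o[2])/ray[2]
    if d is None:
        u,v=int(round(uv[0])),int(round(uv[1]));p=c["z_map"][max(v-2,0):v+3,max(u-2,0):u+3];p=p[p>0];d=np.median(p) if p.size else np.nan
    return o+ray*d
def pix(c,p):
    q=c["camera_from_world"]@np.r_[p,1];q=q[:3]*[1,-1,-1]
    return cv2.projectPoints(q[None],np.zeros(3),np.zeros(3),np.array(c["intrinsics"],float),np.array(c["distortion"],float))[0].ravel()
def save(c,n): cv2.imwrite("pics/"+n,c["color"][:,:,::-1])
E
python3 - <<'E'
from h import *
np.set_printoptions(precision=1,suppress=True)
print(state())
for n in("scene","top"):
    c=cam(n);save(c,n+"0.png")
    print(n,np.linalg.inv(c["camera_from_world"])[:3,3])
    for t in["lapping_base","bed_edge","stop_face","wear_plate","plate_lead","plate_tail","oil_bottle","parts_brush","vial_blue","vial_yellow","injector_stand"]:
        for m in mark_of(n,t)[:2]: print(t,np.array(m["uv"]),round(m["confidence"],2),world(c,m["uv"]))
E
```

```text
{'t': 0.0, 'joints': array([-1.3,  0.5,  1.6,  0. ,  1.1, -0.1]), 'qvel': array([ 0.,  0., -0., -0., -0.,  0.]), 'tau': array([  0. , -61.3, -25.8,   0.1,   0. ,  -0. ]), 'eef_pos': array([ 241.5, -576.2,  214.1]), 'tcp_rot': array([-3.1, -0. ,  0.4]), 'ft_force': array([-0.3, -0.4, -0.6]), 'moment': array([ 0.,  0., -0.]), 'grip_force': 0.0, 'opening': 1.005112716880033}
scene [188.6 279.7 740.3]
lapping_base [317.  322.9] 0.81 [490.6  27.4  83.1]
lapping_base [267.7 260.1] 0.7 [711.  -11.7   9. ]
bed_edge [343.4 305.6] 0.65 [519.  -61.9  19.9]
bed_edge [257.5 329.6] 0.26 [542.6 115.8  81. ]
stop_face [388.5 279.9] 0.87 [ 509.4 -174.2   22.9]
wear_plate [287.6 320.2] 0.56 [526.3  64.3  81.8]
plate_lead [313.3 305.2] 0.59 [526.1   8.   77.1]
plate_tail [260.4 329.9] 0.73 [537.5 113.   84. ]
oil_bottle [215.  278.7] 0.9 [717.3 108.9  33.1]
parts_brush [263.6 258.5] 0.68 [718.3  -6.1  11.4]
vial_blue [181.3 303.7] 0.92 [708.7 188.6  26.2]
vial_yellow [171.4 284.6] 0.72 [734.  188.5  61. ]
injector_stand [343.5 304.9] 0.28 [519.  -61.9  22.4]
top [ 454.9  -48.2 1090.4]
lapping_base [276.9 280.7] 0.73 [522.3   0.9  73.3]
lapping_base [192.5 181.3] 0.64 [713.7 171.6  35.8]
bed_edge [312.2 282.7] 0.62 [523.8 -64.2  11.7]
stop_face [375.7 292.3] 0.56 [ 506.3 -184.2   34. ]
stop_face [241.6 276.3] 0.35 [528.3  64.3  82.2]
wear_plate [244.2 272.7] 0.85 [534.9  59.8  82.1]
plate_lead [272.3 282.4] 0.94 [518.8   9.   76.4]
plate_lead [227.1 176.4] 0.41 [715.7  99.7  71. ]
plate_tail [214.7 268.7] 0.8 [541.5 114.4  76.3]
oil_bottle [229.8 173.5] 0.93 [720.   94.1  76.2]
parts_brush [293.9 183.3] 0.73 [719.6 -24.5  10.8]
vial_blue [192.4 180.2] 0.81 [714.9 171.2  39.5]
vial_blue [228.9 173.2] 0.75 [719.2  95.1  81.5]
vial_yellow [195.8 158.5] 0.81 [756.5 165.5  46.4]
injector_stand [228.6 172.5] 0.37 [720.   95.4  83.4]
```

View pics/scene0.png

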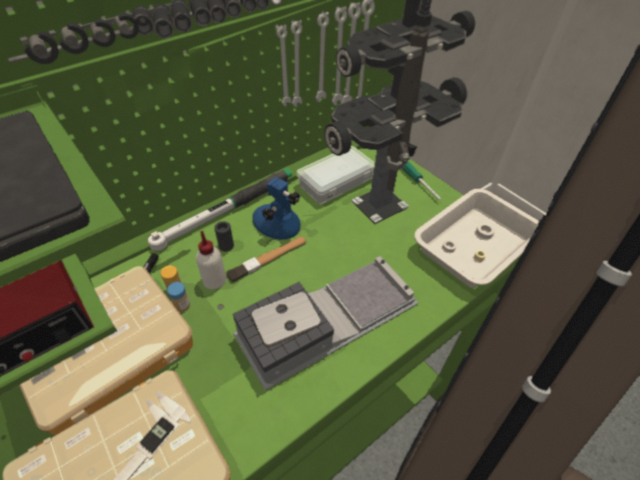

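View pics/top0.png

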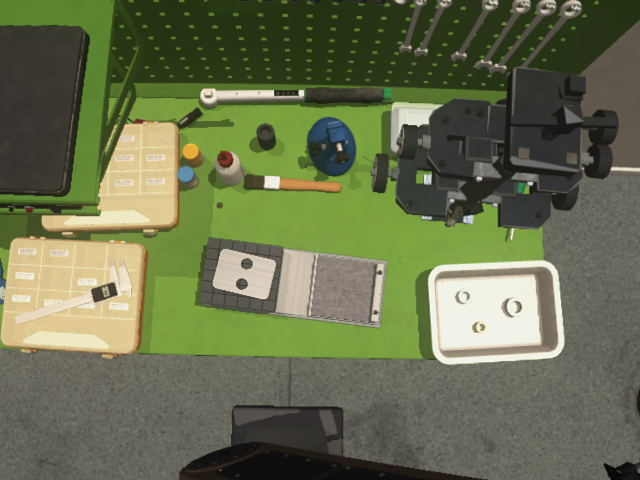

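Both views: the fixture runs left (lapping plate, top px 202–280) to right (bed, 310–385), so its +x is about world −y. The plate is at (244,273), and the black stand is at the rear right, (380–620, 70–225). Next I fit the fixture and plate poses from depth.

```bash
cat >> h.py <<'E'
def cloud(c):
    K=np.array(c["intrinsics"],float);D=np.array(c["distortion"],float)
    v,u=np.mgrid[0:480,0:640];uv=np.stack([u,v],-1).reshape(-1,1,2).astype(float)
    xy=cv2.undistortPoints(uv,K,D)[:,0];d=c["z_map"].reshape(-1,1)
    T=np.linalg.inv(c["camera_from_world"])
    P=(np.c_[xy[:,0],-xy[:,1],-np.ones(len(xy))]*d)@T[:3,:3].T+T[:3,3]
    P[d[:,0]<=0]=np.nan
    return P.reshape(480,640,3)
E
python3 - <<'E'
from h import *
np.set_printoptions(precision=1,suppress=True)
c=cam("top");P=cloud(c)
roi=(P[...,0]>420)&(P[...,0]<620)&(P[...,1]>-220)&(P[...,1]<170)
for lo,hi in((70,79.5),(80.5,90),(70,90),(16,28)):
    m=roi&(P[...,2]>lo)&(P[...,2]<hi)
    k=cv2.morphologyEx(m.astype(np.uint8),cv2.MORPH_OPEN,np.ones((3,3)))>0
    n,l,s,_=cv2.connectedComponentsWithStats(k.astype(np.uint8)); i=1+np.argmax(s[1:,4]);k=l==i
    r=cv2.minAreaRect(P[k][:,:2].astype(np.float32));print(lo,hi,k.sum(),np.median(P[k][:,2]),r,cv2.boxPoints(r).tolist())
# stand
for n in("top","scene"):
    Q=P if n=="top" else cloud(cam("scene"))
    for lo,hi in((10,60),(60,150),(150,250),(250,350),(350,450),(450,620)):
        m=(Q[...,0]>520)&(Q[...,0]<860)&(Q[...,1]<-120)&(Q[...,1]>-520)&(Q[...,2]>lo)&(Q[...,2]<hi)
        if m.sum()>10: print(n,lo,m.sum(),np.percentile(Q[m],2,axis=0),np.percentile(Q[m],98,axis=0))
for t in ("wear_plate","lapping_base"): print(spot_in("top",t)[:1])
E
```

```text
70 79.5 2584 74.0217171056891 ((533.70361328125, 67.3523941040039), (139.2998046875, 120.5340576171875), 84.06529998779297) [[466.5581359863281, 4.307098388671875], [586.4461669921875, -8.155517578125], [600.84912109375, 130.39768981933594], [480.9610595703125, 142.8603057861328]]
80.5 90 332 82.57859669314405 ((530.7745971679688, 35.9923210144043), (40.589210510253906, 62.999141693115234), 89.63384246826172) [[499.1459655761719, 15.899433135986328], [562.143798828125, 15.496829986572266], [562.4031982421875, 56.085208892822266], [499.4053955078125, 56.48781204223633]]
70 90 4934 76.30598653140515 ((533.70361328125, 67.3523941040039), (139.2998046875, 120.5340576171875), 84.06529998779297) [[466.5581359863281, 4.307098388671875], [586.4461669921875, -8.155517578125], [600.84912109375, 130.39768981933594], [480.9610595703125, 142.8603057861328]]
16 28 3667 20.25162824044105 ((513.792724609375, -122.61368560791016), (118.83183288574219, 119.3794174194336), 84.2069320678711) [[448.41064453125, -175.70132446289062], [567.180419921875, -187.75099182128906], [579.1748046875, -69.5260467529
[... 178 characters left out ...]
.1 -334.7  179.9] [ 644.  -273.4  247.8]
top 250 6992 [ 596.8 -441.8  270.5] [ 724.5 -150.7  329.8]
top 350 8628 [ 621.6 -427.   365.1] [ 732.6 -167.2  436. ]
top 450 9035 [ 611.5 -368.8  520.1] [ 720.  -247.3  604.8]
scene 10 5592 [ 524.8 -514.9   10.6] [ 854.7 -128.4   50.2]
scene 60 600 [ 642.9 -322.3   62.2] [ 713.9 -289.4  148.1]
scene 150 843 [ 606.6 -326.3  152. ] [ 706.7 -269.7  244.3]
scene 250 6485 [ 595.7 -435.8  266.1] [ 736.7 -145.3  343. ]
scene 350 5663 [ 618.8 -420.9  356.3] [ 724.9 -162.6  443.5]
scene 450 639 [ 637.8 -331.2  450.9] [ 856.3 -127.6  486.6]
[{'bbox': [209.3, 251.8, 275.9, 301.6], 'confidence': 0.87}]
[{'bbox': [195.1, 238.3, 388.7, 326.9], 'confidence': 0.73}]
```

```bash
cat >> h.py <<'E'
ORG=np.array([526.4,-1.8]);A=np.radians(-95.9);FX=np.array([np.cos(A),np.sin(A)]);FY=np.array([-FX[1],FX[0]])
def fix(p): p=np.asarray(p);d=p[:2]-ORG;return np.r_[d@FX,d@FY,p[2:]]
def unfix(x,y): return ORG+x*FX+y*FY
E
python3 - <<'E'
from h import *
np.set_printoptions(precision=1,suppress=True)
c=cam("top");g=cv2.cvtColor(c["color"],cv2.COLOR_RGB2GRAY)
m=np.zeros_like(g);m[245:305,205:278]=g[245:305,205:278]>125
m=cv2.morphologyEx(m,cv2.MORPH_OPEN,np.ones((3,3)));n,l,s,_=cv2.connectedComponentsWithStats(m);i=1+np.argmax(s[1:,4])
v,u=np.nonzero(l==i);W=np.array([world(c,(a,b),z=84)[:2] for a,b in zip(u,v)],np.float32)
r=cv2.minAreaRect(W);print(len(u),r);print([fix(p) for p in cv2.boxPoints(r)],fix(r[0]))
s=state();print(s["eef_pos"],s["tcp_rot"])
T=R.from_euler("xyz",s["tcp_rot"]).as_matrix();print(T)
p=np.r_[unfix(-150,0),200];print(p,T.T@(p-s["eef_pos"]))
E
```

```text
2122 ((533.3571166992188, 60.18327331542969), (103.77352905273438, 73.67855072021484), 77.99697875976562)
[array([-14.7, -41.6]), array([-6.9, 31.7]), array([-110. ,   42.7]), array([-117.9,  -30.6])] [-62.4   0.5]
[ 241.5 -576.5  214.7] [3.1 0.  0.4]
[[ 0.9  0.4 -0. ]
 [ 0.4 -0.9 -0. ]
 [-0.   0.  -1. ]]
[541.8 147.4 200. ] [ 556.7 -551.6   14.6]
```

The plate is at fixture (−62, 0.5), turned −6°. The two fingers pushing square will align it. I go round behind the tail first.

>>> step_arm --increments '[{"slide": [0.043,-0.042,0],"roll": 0},{"slide": [0.086,-0.085,0],"roll": 0},{"slide": [0.129,-0.128,0],"roll": 0},{"slide": [0.172,-0.17,0],"roll": 0},{"slide": [0.215,-0.213,0],"roll": 0}]' --fingers 0.4

```text
t: 2.08
eef_pos: [358.0, -295.2, 214.8]
tcp_rot: [3.141, -0.0, 0.396]
ft_force: [1.1, -0.8, -0.3]
opening: 0.532
grip_force: 0.0
```

>>> step_arm --increments '[{"slide": [0.043,-0.042,0],"roll": 0},{"slide": [0.086,-0.085,0],"roll": 0},{"slide": [0.129,-0.128,0],"roll": 0},{"slide": [0.172,-0.17,0],"roll": 0},{"slide": [0.215,-0.213,0],"roll": 0}]'

```text
t: 2.7
eef_pos: [474.2, -15.4, 214.9]
tcp_rot: [3.141, -0.001, 0.397]
ft_force: [0.7, 0.0, 0.4]
opening: 0.4
grip_force: 0.0
```

>>> step_arm --increments '[{"slide": [0.042,-0.042,0],"roll": -0.18},{"slide": [0.084,-0.084,0],"roll": -0.36},{"slide": [0.127,-0.126,0],"roll": -0.54},{"slide": [0.127,-0.126,0],"roll": -0.72},{"slide": [0.127,-0.126,0],"roll": -0.9}]'

```text
t: 3.32
eef_pos: [541.9, 148.8, 214.3]
tcp_rot: [-3.141, 0.0, 1.304]
ft_force: [0.6, -0.2, 0.3]
opening: 0.397
grip_force: 0.0
```

>>> step_arm --increments '[{"slide": [0,0,0.05],"roll": -0.17},{"slide": [0,0,0.1],"roll": -0.17},{"slide": [0,0,0.12],"roll": -0.17},{"slide": [0,0,0.12],"roll": -0.17}]'

```text
t: 3.82
eef_pos: [541.4, 147.8, 93.4]
tcp_rot: [-3.139, 0.001, 1.467]
ft_force: [-0.2, -0.4, 0.2]
opening: 0.401
grip_force: 0.0
```

>>> step_arm --increments '[{"slide": [0,0,0.007],"roll": 0},{"slide": [0,0,0.014],"roll": 0},{"slide": [-0.009,0,0.014],"roll": 0},{"slide": [-0.018,0,0.014],"roll": 0}]'

```text
t: 4.32
eef_pos: [540.1, 129.4, 80.9]
tcp_rot: [3.141, 0.0, 1.467]
ft_force: [-0.1, 0.1, -1.0]
opening: 0.399
grip_force: 0.1
```

>>> step_arm --increments '[{"slide": [-0.004,0,0],"roll": 0},{"slide": [-0.008,0,0],"roll": 0},{"slide": [-0.012,0,0],"roll": 0},{"slide": [-0.016,0,0],"roll": 0},{"slide": [-0.02,0,0],"roll": 0}]'

```text
t: 4.95
eef_pos: [538.0, 110.0, 80.7]
tcp_rot: [3.141, -0.0, 1.467]
ft_force: [0.8, 4.2, 2.2]
opening: 0.399
grip_force: 2.3
```

>>> step_arm --increments '[{"slide": [-0.004,0,0],"roll": 0},{"slide": [-0.008,0,0],"roll": 0},{"slide": [-0.012,0,0],"roll": 0},{"slide": [-0.016,0,0],"roll": 0},{"slide": [-0.02,0,0],"roll": 0}]'

```text
t: 5.58
eef_pos: [536.0, 90.0, 80.6]
tcp_rot: [3.141, 0.0, 1.467]
ft_force: [-0.1, 3.9, 1.6]
opening: 0.397
grip_force: 2.2
```

>>> step_arm --increments '[{"slide": [-0.004,0,0],"roll": 0},{"slide": [-0.008,0,0],"roll": 0},{"slide": [-0.012,0,0],"roll": 0},{"slide": [-0.016,0,0],"roll": 0},{"slide": [-0.02,0,0],"roll": 0}]'

```text
t: 6.2
eef_pos: [533.8, 70.1, 80.6]
tcp_rot: [3.142, 0.0, 1.467]
ft_force: [0.9, 4.6, 3.1]
opening: 0.399
grip_force: 2.3
```

```bash
python3 - <<'E'
from h import *
np.set_printoptions(precision=1,suppress=True)
s=state();print(fix(s["eef_pos"]),s["tcp_rot"],s["ft_force"])
for n in("top","scene"):
    c=cam(n);save(c,n+"1.png")
    for t in("plate_lead","plate_tail","wear_plate"):
        for m in mark_of(n,t)[:1]: print(n,t,np.array(m["uv"]),round(m["confidence"],2),fix(world(c,m["uv"],z=82)),fix(world(c,m["uv"])))
E
```

```text
[-72.3   0.   80.6] [3.1 0.  1.5] [0.9 4.6 3.1]
top plate_lead [306.4 276.3] 0.88 [50.   9.4 82. ] [49.8 14.8 10.6]
top wear_plate [272.4 275.4] 0.79 [-11.1   3.6  82. ] [-11.    3.5  82.7]
```

```bash
python3 - <<'E'
import cv2,numpy as np
a=cv2.imread("pics/top1.png")[225:335,190:400];b=cv2.imread("pics/scene1.png")[240:390,220:430]
a=cv2.resize(a,None,fx=3,fy=3);b=cv2.resize(b,(630,450))
a=a[:145*3];cv2.imwrite("pics/c1.png",cv2.resize(np.vstack([a,b[:780-a.shape[0]]]),None,fx=.75,fy=.75))
E
```

```text
(no output)
```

View pics/c1.png

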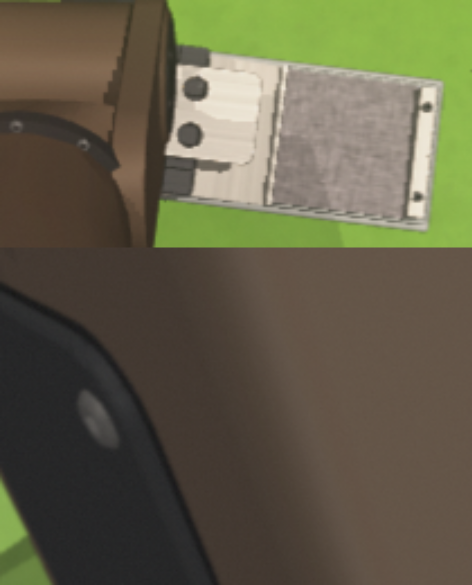

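The plate is square in the top crop, with its front edge at crop (260,118), px (306,277). Its middle is about 4 mm short of the edge, so I push about 13 mm more and draw back.

>>> step_arm --increments '[{"slide": [-0.003,0,0],"roll": 0},{"slide": [-0.006,0,0],"roll": 0},{"slide": [-0.009,0,0],"roll": 0},{"slide": [-0.011,0,0],"roll": 0},{"slide": [-0.013,0,0],"roll": 0}]'

```text
t: 7.22
eef_pos: [532.5, 57.3, 80.7]
tcp_rot: [3.141, 0.0, 1.467]
ft_force: [0.2, 3.6, 1.5]
opening: 0.4
grip_force: 2.0
```

>>> step_arm --increments '[{"slide": [0.005,0,0],"roll": 0},{"slide": [0.02,0,0],"roll": 0},{"slide": [0.04,0,0],"roll": 0},{"slide": [0.06,0,0],"roll": 0},{"slide": [0.06,0,0],"roll": 0}]'

```text
t: 7.85
eef_pos: [538.7, 119.0, 80.5]
tcp_rot: [3.142, 0.0, 1.469]
ft_force: [-0.6, 0.0, -0.2]
opening: 0.4
grip_force: 0.0
```

```bash
python3 - <<'E'
from h import *
np.set_printoptions(precision=1,suppress=True)
s=state();print(fix(s["eef_pos"]),s["tcp_rot"],s["ft_force"])
im=[]
for n in("top","wrist"):
    c=cam(n);save(c,n+"2.png")
    for t in("plate_lead","plate_tail","wear_plate"):
        for m in mark_of(n,t)[:1]: print(n,t,np.array(m["uv"]),round(m["confidence"],2),fix(world(c,m["uv"])))
    im.append(c["color"][:,:,::-1])
a=cv2.resize(im[0][225:335,190:400],(400,210));b=cv2.resize(im[1],(400,300));cv2.imwrite("pics/c2.png",np.vstack([a,b]))
E
```

```text
[-121.4   -0.2   80.5] [3.1 0.  1.5] [-0.6  0.  -0.2]
top plate_lead [296.1 279.6] 0.59 [31.2  4.7 30.5]
top plate_tail [269.9 272.7] 0.68 [-14.1   5.6 112.6]
top wear_plate [280.  279.2] 0.89 [ 3.6 -1.8 85.3]
wrist plate_tail [554.2 384.4] 0.4 [-11.4 187.1  10.6]
```

View pics/c2.png

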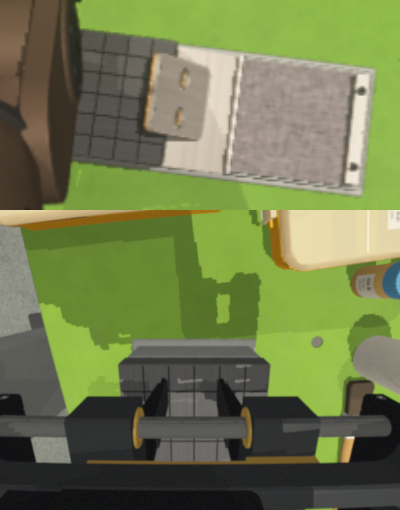

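It tipped as wanted. In the crop the tail is at (150,95) and the lead is in the gutter, and depth gives about 61° of slope with the tail at z≈110. Now I push the raised end with the fingertips at z≈96.

>>> step_arm --increments '[{"slide": [0,0,-0.016],"roll": 0},{"slide": [-0.025,0,-0.016],"roll": 0},{"slide": [-0.05,0,-0.016],"roll": 0},{"slide": [-0.07,0,-0.016],"roll": 0},{"slide": [-0.078,0,-0.016],"roll": 0}]'

```text
t: 8.88
eef_pos: [530.7, 38.5, 97.1]
tcp_rot: [3.141, 0.0, 1.466]
ft_force: [-0.1, -0.4, -0.4]
opening: 0.396
grip_force: 0.0
```

>>> step_arm --increments '[{"slide": [-0.005,0,0],"roll": 0},{"slide": [-0.01,0,0],"roll": 0},{"slide": [-0.015,0,0],"roll": 0},{"slide": [-0.02,0,0],"roll": 0},{"slide": [-0.025,0,0],"roll": 0}]'

```text
t: 9.5
eef_pos: [528.0, 14.4, 96.6]
tcp_rot: [-3.142, 0.0, 1.467]
ft_force: [0.1, -0.0, 1.0]
opening: 0.397
grip_force: 0.3
```

>>> step_arm --increments '[{"slide": [-0.005,0,0],"roll": 0},{"slide": [-0.01,0,0],"roll": 0},{"slide": [-0.015,0,0],"roll": 0},{"slide": [-0.02,0,0],"roll": 0},{"slide": [-0.025,0,0],"roll": 0}]'

```text
t: 10.12
eef_pos: [525.4, -10.6, 96.6]
tcp_rot: [-3.142, 0.0, 1.467]
ft_force: [0.8, -0.4, 0.3]
opening: 0.404
grip_force: 0.0
```

```bash
python3 - <<'E'
from h import *
np.set_printoptions(precision=1,suppress=True)
s=state();print(fix(s["eef_pos"]),s["tcp_rot"],s["ft_force"])
c=cam("top");save(c,"top3.png")
for t in("plate_lead","plate_tail","wear_plate"):
    for m in mark_of("top",t)[:1]: print(t,np.array(m["uv"]),round(m["confidence"],2),fix(world(c,m["uv"])))
E
```

```text
[ 8.9 -0.1 96.6] [-3.1  0.   1.5] [ 0.8 -0.4  0.3]
```

>>> step_arm --increments '[{"slide": [-0.005,0,0],"roll": 0},{"slide": [-0.01,0,0],"roll": 0},{"slide": [-0.015,0,0],"roll": 0},{"slide": [-0.02,0,0],"roll": 0},{"slide": [-0.025,0,0],"roll": 0}]'

```text
t: 10.95
eef_pos: [522.8, -35.5, 96.6]
tcp_rot: [3.142, 0.0, 1.467]
ft_force: [0.1, -0.4, -0.4]
opening: 0.401
grip_force: 0.0
```

```bash
python3 - <<'E'
from h import *
np.set_printoptions(precision=1,suppress=True)
s=state();print(fix(s["eef_pos"]),s["tcp_rot"],s["ft_force"])
im=[]
for n in("top","scene","wrist"):
    c=cam(n);im.append(c["color"][:,:,::-1])
    for t in("plate_lead","plate_tail","wear_plate"):
        for m in mark_of(n,t)[:1]: print(n,t,np.array(m["uv"]),round(m["confidence"],2),fix(world(c,m["uv"])))
a=cv2.resize(im[0][225:335,190:400],(400,210));b=cv2.resize(im[1],(400,300));w=cv2.resize(im[2],(400,300));
o=np.zeros((510,800,3),np.uint8);o[:210,:400]=a;o[210:,:400]=b;o[210:,400:]=w;cv2.imwrite("pics/c3.png",o)
E
```

```text
[33.9 -0.1 96.6] [3.1 0.  1.5] [ 0.1 -0.4 -0.4]
scene plate_lead [265.1 260.1] 0.29 [-14.5 186.1  10.9]
wrist plate_lead [319.  247.2] 0.76 [35.1  7.9 15.4]
wrist plate_tail [318.8 379.9] 0.74 [132.9   8.1  28.9]
wrist wear_plate [317.2 318.4] 0.77 [82.8  6.6 28.7]
```

View pics/c3.png

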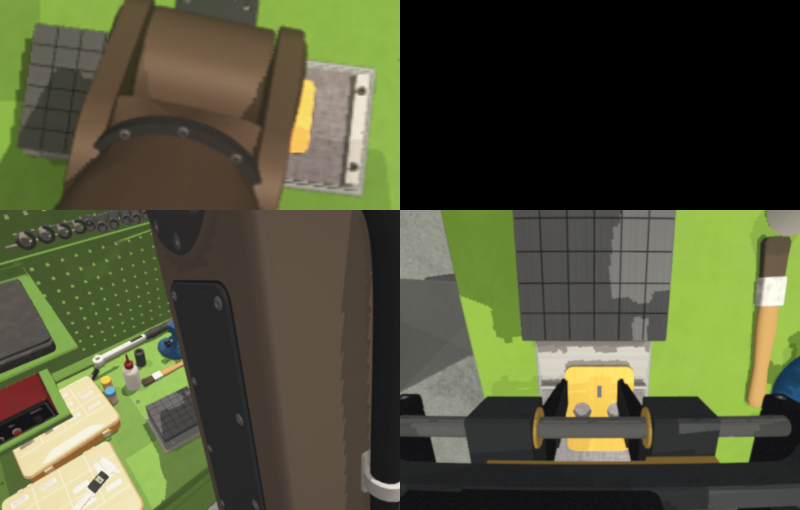

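It has already flipped: the wrist view shows the bronze face up with the bores at (582,410) and (618,410), and the lead overhanging the gutter. I back off and measure the lead edge and finger thickness for the final push.

>>> step_arm --increments '[{"slide": [0.01,0,-0.02],"roll": 0},{"slide": [0.02,0,-0.05],"roll": 0},{"slide": [0.02,0,-0.07],"roll": 0},{"slide": [0.02,0,-0.07],"roll": 0}]'

```text
t: 12.05
eef_pos: [525.5, -15.1, 167.7]
tcp_rot: [3.139, 0.0, 1.467]
ft_force: [-0.6, -0.2, -0.8]
opening: 0.399
grip_force: 0.0
```

```bash
cat > m.py <<'E'
from h import *
np.set_printoptions(precision=1,suppress=True)
def bronze(n):
    c=cam(n);save(c,n+"_b.png")
    hsv=cv2.cvtColor(c["color"],cv2.COLOR_RGB2HSV);m=cv2.inRange(hsv,(12,110,100),(32,255,255))
    P=cloud(c);d=P[...,:2]-ORG;F=np.stack([d@FX,d@FY,P[...,2]],-1)
    m=(m>0)&(F[...,0]>0)&(F[...,0]<185)&(abs(F[...,1])<65)&(F[...,2]<45)
    v,u=np.nonzero(m)
    if len(u)<20: print(n,"none");return
    W=np.array([fix(world(c,(a,b),z=30)) [:2] for a,b in zip(u,v)],np.float32)
    r=cv2.minAreaRect(W);print(n,len(u),"z",np.median(F[...,2][m]),r);print(np.percentile(W,[1,99],axis=0));print(cv2.boxPoints(r))
    return c,F
E
python3 - <<'E'
from m import *
s=state();print(fix(s["eef_pos"]),s["tcp_rot"],s["ft_force"])
bronze("top");c,F=bronze("wrist")
t=fix(s["eef_pos"]);Q=F-t
m=(Q[...,2]>0)&(Q[...,2]<45)&(abs(Q[...,1])<65)&(abs(Q[...,0])<25)
print(m.sum(),np.percentile(Q[m],[0,2,25,50,75,98,100],axis=0))
for lo in range(0,45,9):
    k=m&(Q[...,2]>=lo)&(Q[...,2]<lo+9)
    if k.any(): print(lo,k.sum(),Q[k].min(0),Q[k].max(0))
print([ (m["uv"],fix(world(c,m["uv"],z=26))) for m in mark_of("wrist","plate_lead")[:1]])
E
```

```text
[ 13.4   0.4 167.7] [3.1 0.  1.5] [-0.6 -0.2 -0.8]
top 903 z 28.191100421628335 ((98.98937225341797, 5.71031379699707), (75.06240844726562, 83.50625610351562), 89.76327514648438)
[[ 58.3 -31. ]
 [140.2  42.1]]
[[ 57.1 -31.6]
 [140.6 -32. ]
 [140.9  43.1]
 [ 57.4  43.4]]
wrist 5553 z 28.80256618334232 ((71.71106719970703, 7.330657958984375), (74.23161315917969, 78.76810455322266), 89.86097717285156)
[[ 32.4 -28.8]
 [111.   41.3]]
[[ 32.2 -29.7]
 [111.  -29.9]
 [111.2  44.4]
 [ 32.4  44.5]]
2734 [[-13.1 -29.6   0. ]
 [-12.8 -27.8   1.6]
 [-12.3 -21.2  15.7]
 [-11.8 -19.3  27.1]
 [ -7.5  20.2  36.7]
 [  7.1  26.8  44.3]
 [  9.9  28.6  45. ]]
0 342 [-13.  -26.1   0. ] [ 9.8 24.4  8.9]
9 459 [-13.1 -26.9   9. ] [ 9.9 25.8 18. ]
18 559 [-13.  -27.8  18. ] [ 8.5 26.9 27. ]
27 635 [-13.  -28.8  27. ] [ 2.4 28.1 36. ]
36 739 [-13.1 -29.6  36. ] [ 9.6 28.6 45. ]
[([315.1, 246.4], array([33. ,  6.6, 26. ]))]
```

View pics/wrist_b.png

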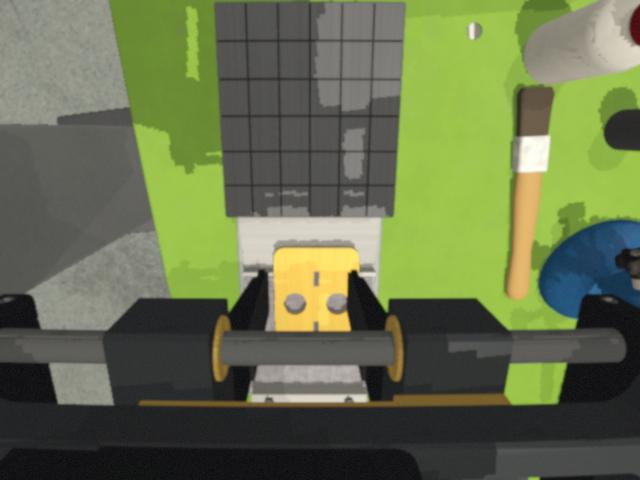

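The wrist view shows the plate square, bronze up, with its lead edge at row 248. The lap edge is at row 216, giving a gap of about 33 mm, and the fingers are about 23 mm thick. I go in at x≈17, pausing low to check.

>>> step_arm --increments '[{"slide": [-0.0035,0.005,0.03],"roll": 0},{"slide": [-0.0035,0.006,0.06],"roll": 0},{"slide": [-0.0035,0.006,0.074],"roll": 0},{"slide": [-0.0035,0.006,0.074],"roll": 0}]'

```text
t: 12.7
eef_pos: [530.0, -19.3, 91.7]
tcp_rot: [-3.139, -0.0, 1.467]
ft_force: [0.5, 0.1, 0.5]
opening: 0.398
grip_force: 0.0
```

```bash
python3 - <<'E'
from m import *
s=state();print(fix(s["eef_pos"]),s["tcp_rot"],s["ft_force"])
c,F=bronze("wrist");t=fix(s["eef_pos"])
k=(F[...,2]>68)&(F[...,2]<80)&(abs(F[...,1])<50)
for y in(-50,-42,42,-10,5,20):
    kk=k&(abs(F[...,1]-y)<3)&(F[...,0]<8); 
    if kk.any(): print("lap edge y",y,np.sort(F[...,0][kk])[-4:])
m=(F[...,2]>t[2])&(F[...,2]<t[2]+12)&(abs(F[...,1]-t[1])<40)&(abs(F[...,0]-t[0])<25)
print("finger x",np.percentile(F[m],[0,2,50,98,100],axis=0))
E
```

```text
[17.   5.4 91.7] [-3.1 -0.   1.5] [0.5 0.1 0.5]
wrist 7736 z 28.838061169320852 ((81.28153991699219, 7.063398361206055), (73.66207885742188, 97.79163360595703), 89.98241424560547)
[[ 32.7 -27.8]
 [130.1  41.7]]
[[ 32.4 -29.8]
 [130.2 -29.8]
 [130.2  43.9]
 [ 32.4  43.9]]
lap edge y -50 [-4.7 -4.7 -4.7 -4.6]
lap edge y -42 [-4.5 -4.5 -4.4 -4.4]
lap edge y 42 [-4.4 -4.4 -4.3 -4.1]
lap edge y -10 [-4.5 -4.4 -4.3 -4.2]
lap edge y 5 [-4.4 -4.4 -4.3 -4.2]
lap edge y 20 [-4.5 -4.3 -4.3 -4.3]
finger x [[  4.  -20.3  91.7]
 [  4.2 -18.2  92. ]
 [  6.6 -13.5  98.1]
 [ 25.6  29.2 103.5]
 [ 26.6  31.2 103.7]]
```

In the same camera the clearances are about 8 mm behind the fingers and 6 mm ahead. I descend, then push the lead in about 45 mm slowly.

>>> step_arm --increments '[{"slide": [0.001,0,0.015],"roll": 0},{"slide": [0.001,0,0.03],"roll": 0},{"slide": [0.001,0,0.045],"roll": 0},{"slide": [0.001,0,0.06],"roll": 0},{"slide": [0.001,0,0.066],"roll": 0}]'

```text
t: 13.38
eef_pos: [530.2, -18.2, 25.4]
tcp_rot: [-3.14, 0.0, 1.467]
ft_force: [-1.1, 0.3, 9.5]
opening: 0.398
grip_force: 4.8
```

>>> step_arm --increments '[{"slide": [-0.004,0,0],"roll": 0},{"slide": [-0.008,0,0],"roll": 0},{"slide": [-0.012,0,0],"roll": 0},{"slide": [-0.016,0,0],"roll": 0},{"slide": [-0.02,0,0],"roll": 0}]'

```text
t: 14.0
eef_pos: [528.6, -38.4, 26.8]
tcp_rot: [3.141, 0.0, 1.467]
ft_force: [-0.1, 3.2, 0.5]
opening: 0.398
grip_force: 1.6
```

>>> step_arm --increments '[{"slide": [-0.004,0,0],"roll": 0},{"slide": [-0.008,0,0],"roll": 0},{"slide": [-0.012,0,0],"roll": 0},{"slide": [-0.016,0,0],"roll": 0},{"slide": [-0.02,0,0],"roll": 0}]'

```text
t: 14.62
eef_pos: [526.5, -58.3, 26.7]
tcp_rot: [3.141, 0.0, 1.467]
ft_force: [0.5, 4.8, 2.9]
opening: 0.399
grip_force: 2.5
```

>>> step_arm --increments '[{"slide": [-0.0015,0,0],"roll": 0},{"slide": [-0.003,0,0],"roll": 0},{"slide": [-0.0045,0,0],"roll": 0},{"slide": [-0.006,0,0],"roll": 0}]'

```text
t: 15.12
eef_pos: [525.9, -63.9, 26.7]
tcp_rot: [3.142, -0.0, 1.467]
ft_force: [1.8, 13.5, 4.1]
opening: 0.4
grip_force: 7.1
```

>>> step_arm --increments '[{"slide": [-0.0005,0,0],"roll": 0},{"slide": [-0.001,0,0],"roll": 0},{"slide": [-0.0015,0,0],"roll": 0}]'

```text
t: 15.5
eef_pos: [525.8, -64.2, 26.7]
tcp_rot: [3.142, -0.001, 1.466]
ft_force: [3.9, 19.9, 2.8]
opening: 0.398
grip_force: 10.5
```

Contact force is up to 20 N with no more travel, so the plate is seated. I back off, lift, move clear and check.

>>> step_arm --increments '[{"slide": [0.005,0,0],"roll": 0},{"slide": [0.014,0,0],"roll": 0},{"slide": [0.014,0,-0.04],"roll": 0},{"slide": [0.014,0,-0.09],"roll": 0},{"slide": [0.03,0,-0.14],"roll": 0}]'

```text
t: 16.12
eef_pos: [528.6, -36.0, 168.0]
tcp_rot: [-3.141, 0.0, 1.466]
ft_force: [-0.2, -0.1, -0.2]
opening: 0.396
grip_force: 0.0
```

>>> step_arm --increments '[{"slide": [0.05,-0.01,0],"roll": 0},{"slide": [0.1,-0.02,0],"roll": 0},{"slide": [0.15,-0.03,0],"roll": 0},{"slide": [0.2,-0.04,0],"roll": 0},{"slide": [0.2,-0.04,0],"roll": 0}]'

```text
t: 16.75
eef_pos: [509.1, 170.1, 166.5]
tcp_rot: [-3.142, 0.0, 1.471]
ft_force: [0.3, -0.5, -0.9]
opening: 0.401
grip_force: 0.0
```

```bash
python3 - <<'E'
from m import *
s=state();print(fix(s["eef_pos"]),s["t"],s["ft_force"])
c,_=bronze("top")
for t in("oil_bottle","parts_brush","vial_blue","vial_yellow"):
    for m in mark_of("top",t)[:1]: print(t,np.array(m["uv"]),m["confidence"])
o=c["color"][:,:,::-1];cv2.imwrite("pics/end.png",np.vstack([cv2.resize(o[235:335,190:400],(640,305)),cv2.resize(o[130:230,150:400],(640,256))]))
E
```

```text
[-169.2  -34.9  166.5] 16.75 [ 0.3 -0.5 -0.9]
top 1962 z 28.18941319374028 ((127.01873779296875, 5.595924377441406), (74.60130310058594, 104.87593078613281), 89.8081283569336)
[[ 75.8 -30.9]
 [178.4  42.1]]
[[ 74.5 -31.5]
 [179.3 -31.9]
 [179.6  42.7]
 [ 74.7  43.1]]
oil_bottle [229.5 172.6] 0.91
parts_brush [293.4 184.9] 0.83
vial_blue [189.6 180.4] 0.53
vial_yellow [196.8 160.5] 0.88
```

View pics/end.png

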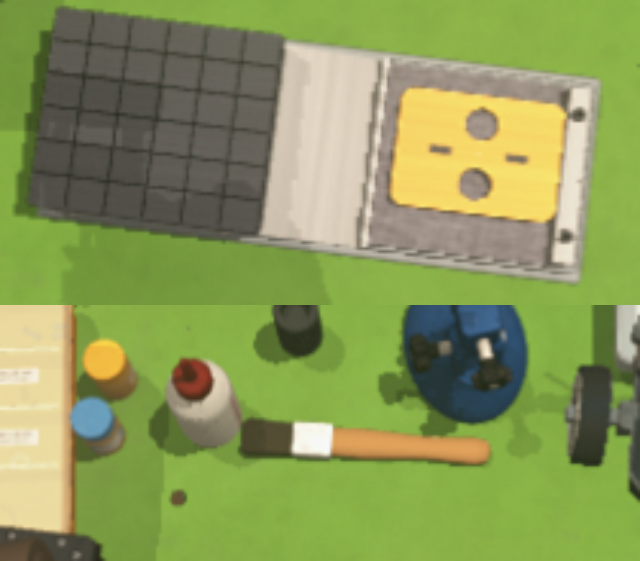

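The plate lies flat, bronze face up, square against the stop bar (tail edge at crop (560,160)). The bottles and brush are untouched.

```bash
python3 -c "
from cell import env;print(env.job_done())"
```

```text
the job is handed in; nothing more can be done
None
```

The wear plate was tipped, flipped and pushed without gripping; it now lies bronze face up on the felt, flat and square against the end stop. The oil bottle, brush and sample bottles are where they stood, and the job was handed in at about 17 s.

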